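# Unlock the control unit's service hatch with its key and open it

### The arm

A 6-joint arm with a two-finger parallel gripper is mounted at the origin on a cart in front of the work surface, level with it; the furniture and walls round the work are solid. World frame = base frame: x ahead of the robot, y to its left, z up, the work surface at z = 0. Lengths are in m, angles in rad, forces in N, time in s.
With the tool pointing down it reaches from about 0.225 to 0.875 m from the base axis. Payload 3.4 kg.
Tool frame: the origin (TCP) lies between the finger pads, 19 mm behind the fingertips; this is the grasp point; z points along the fingers, y is the line along which they close (so a half turn about z gives the same grasp; the last joint's range is limited). The gripper opens to 85 mm and grips with 20 to 120 N. Pads are 22 mm wide; open, the fingers measure 114 mm over their backs; the gripper's body (76 mm by 85 mm) begins 54 mm behind the grasp point. The pads swing forward as they close: fully open they stand 13 mm farther back than shut.
Start: joints at [1.071, 0.276, 1.505, -0, 1.361, -0.121], TCP at [0.213, 0.534, 0.25] pointing down, gripper open.
Joint ranges: [-2.89, 2.89], [-0.75, 2.08], [0.22, 2.7], [-1.18, 4.32], [0.11, 2.71], [-2.7, 2.7]. Speed limits (rad/s): [2.57, 2.57, 3.14, 3.14, 3.14, 3.14].

### API

Orientations are given as a unit quaternion [w, x, y, z].
In Python, from station import bot gives the robot as it stands.
- The arm moves only by the shell command python3 nudge.py 'ROWS' [FORCE]. ROWS is 1 to 8 rows, one to a line, with the numbers parted by commas; each row has 7 numbers: a rotation vector rx, ry, rz in shares of pi/2 rad (1.0 is pi/2 rad), then dx, dy, dz in a scale on which 1.0 is 0.75 m, then the finger opening in m; each row is the pose to reach, as a shift and turn from the pose commanded when the command began, along the tool's axes at that moment; what a row does not reach only later rows make up. A row lasts 1/8 s, in which the tool goes at most 0.0625 m and 0.188 rad, less where a joint would pass 70% of its speed; a pose out of reach is approached as far as the arm can. The fingers move at their own pace and stop on an object; FORCE is the grip in N (left out, the last holds). Time passes only in rows, so rows that do not move let the fingers close. It prints the time, the measured TCP pose, the force, the opening and the grip force at its end. A shift or turn number past 1, either way, is cut back to 1. Input that does not fit is refused with a message, and nothing moves.
- bot.read_state(): the state, without advancing time (a new reading comes with each control period).
- bot.capture(name): name is "side" or "top" or "wrist"; returns a dict with "frame" (400x640x3 uint8, red, green, blue), "vfov" (degrees; the focal length in pixels is half the picture's height over the tangent of half this angle, whatever the lens; pixels are square), "cx", "cy" (the principal point, pixels), "R" (3x3) and "t" (3): a world point X has camera coordinates R X + t. Camera axes: x right, y down, z forward; pixel columns grow to the right and rows downward; lengths in m; the calibration is good to about 2 mm. A picture is of the moment at which its call begins. There is no depth.
- bot.sign_off(): hands the job in; it is judged then, once.
The state is a dict: "clock": time; "q": joint angles; "qd": joint speeds; "effort": joint torques, N m; "tool_pos": TCP position; "tcp_rot": TCP orientation; "ft_force": force on the tool from outside, world axes, zero at the start; "torque": the same for the moment, N m; "finger_gap": finger opening in m; "grasp_force": force on a finger pad.
Only numpy, scipy, OpenCV 4.12 (cv2) and the standard library are available. Lean on these libraries where they do the work, as an engineer would, in place of code of your own. Each camera call takes 0.05 s, during which the arm holds its last target. There are 200 camera calls.

### The job

Open the service hatch on top of the grey control unit: take the red-handled key from its stand, feel for the slot of the quarter-turn lock with its blade, push it fully home and turn it clockwise as far as it goes. Put the key back down into its stand while the hatch is still shut, then swing the hatch fully open by its handle so that it stays open by itself. Do not push the white-capped vial, the green slide box or the small beaker about.

Things in the scene. Friction and masses are not known exactly. Their poses are not given: they have to be found in the camera images.
- control_unit: Grey housing, 180 (x) x 230 (y) x 95 mm, fixed to the worktop. Origin: centre of its underside, z up. Yaw -0.25 to 0.2 rad. Its hatch lies on its top rim (95 mm).
- hatch (a joint): White hatch plate, 140 (x of the unit) x 160 (y) x 6 mm, 0.45 kg, hinged along its left (+y) edge, opening upward to the left. Angle in rad: 0 shut, stop at 1.8 (leaning past upright, it then stays by its own weight; below about 1.4 it falls shut). Hardly any friction. While locked it lifts less than 0.05.
- hatch_hinge (a point): Middle of the hinge line (left edge, underside of the hatch). Its axes turn with the hatch; x lies along the hinge, parallel to the unit's x. When shut they are parallel to the unit's axes.
- hatch_handle (a point): Middle of the hatch's dark steel bar handle: round bar 10 mm thick, 90 mm long along x, its axis 35 mm above the hatch's top face, 141 mm from the hinge line and 19 mm from the free (right, -y) edge; 80 mm clear between its end posts. It pivots freely between finger pads.
- lock_face (a point): Centre of the lock, at the top of its steel ring (inner radius 15.5, outer 23.5 mm, standing 2.5 mm above the hatch plate). Axes as the hatch's. A brass plug lies in the ring. It turns clockwise (seen from above), friction about 0.25 N m, and stays where it is left; its cam frees the hatch from about 1.3 rad after the hatch's y axis on. Probe with under 25 N.
- lock_slot (a point): Centre of the plug's face, 2.5 mm below lock_face; axes as the hatch's, not the plug's. A slot 27 x 7 mm, 12 mm deep, crosses it. At the start the slot's length lies 0.1 to 1.0 rad clockwise (from above) from the hatch's y axis; this angle is not reported: feel for it or look. Turned to its stop, the slot lies along the hatch's x axis.
- key: Loose key, 150 g, 90 mm tall. Origin: centre of the lower end of the blade, z up the key. From below: flat steel blade 24 (x) x 4 (y) mm, 10 mm long; round shank, radius 12, up to 44; collar, radius 17.5, 44 to 48; stem, radius 6, to 58; red grip plate, 44 (x) x 10 (y) mm, 56 to 90 mm up. Pinch the plate across its y, with the TCP about 73 mm above the origin. The blade works either way round.
- key_stand: Grey block, 60 x 60 x 50 mm, with a wider black foot, fixed. Origin: centre of its underside. A round well, 28 mm across, 48 mm deep, chamfered, opens at its top centre. The key hangs in it by its collar, its origin then 6 mm above the stand's origin; any yaw.
- white_vial: Bystander: amber vial with white cap, 21 x 21 x 51 mm, upright, loose. Origin: centre of its underside.
- slide_box: Bystander: flat green slide box, 56 x 81 x 28 mm, loose. Origin: centre of its underside.
- beaker_small: Bystander: small clear beaker, 56 x 60 x 63 mm, upright, loose. Origin: centre of its underside.

How it is judged:
By the outcome, as a careful person would: the job done as asked, in the order asked, and still so for the second after the job is handed in, with the robot touching nothing.
It also fails if it takes over 72 s, if anything falls off the work surface, if the arm or the gripper's body presses on something with over 40 N, if the wrist force passes 120 N, or if a joint passes its speed limit or range.

## Working session

There is one attempt and no reset: what is moved stays moved. The work goes in short steps, Python scripts to look and compute and a shell command to move; the robot and the scene stay as the last step left them, time stands still between calls to the robot, and variables do not carry over. Pictures are saved under pics/ and viewed, at most 12 in all, crops included, and the job is handed in when it is done.

```bash
ls; mkdir -p pics
python3 - <<'E'
from station import bot
import cv2,json,pickle
s=bot.read_state();print(s)
d={}
for n in("side","top","wrist"):
    c=bot.capture(n);d[n]=c
    cv2.imwrite(f"pics/{n}0.png",c["frame"][:,:,::-1])
    print(n,c["vfov"],c["cx"],c["cy"],c["R"],c["t"])
pickle.dump(d,open("cap0.pkl","wb"))
E
```

```text
nudge.py
pics
station.py
{'clock': 0.0, 'q': array([ 1.07101903e+00,  2.76594749e-01,  1.50613880e+00, -4.04606996e-05,
        1.36068614e+00, -1.20996963e-01]), 'qd': array([ 2.68136433e-06,  5.04912216e-04,  1.09336513e-03,  6.26045714e-04,
       -1.46530926e-03,  3.16121321e-04]), 'effort': array([ 8.79077306e-04, -4.16764426e+01, -2.45811385e+01,  2.52206910e-04,
        1.06239933e-02,  2.11664747e-05]), 'tool_pos': array([0.21240537, 0.53379838, 0.24913756]), 'tcp_rot': array([-2.60177157e-04,  1.88255759e-01,  9.82119613e-01, -8.75908231e-04]), 'ft_force': array([-0.67279801,  0.5914353 ,  0.40323101]), 'torque': array([-0.05029445, -0.00205669,  0.02014079]), 'grasp_force': 0.0, 'finger_gap': 0.08545891625852149}
side 52.83058214469981 317.5620145611896 199.28137221993464 [[ 0.85611328 -0.51666578 -0.01124854]
 [-0.21025101 -0.32833664 -0.92086349]
 [ 0.47208534  0.79072848 -0.38972286]] [-0.43362272  0.23061552  0.99019884]
top 48.99761860948832 336.61767415427556 201.26274480140265 [[ 0.01227698 -0.99982419  0.01417282]
 [-0.98249683 -0.01469655 -0.18569865]
 [ 0.18587429 -0.01164494 -0.98250453]] [0.03580108 0.56791089 1.55476626]
wrist 66.08967428660802 318.1940694284672 194.43198070370588 [[ 0.3699428   0.92905171 -0.00229075]
 [ 0.87946894 -0.34940235  0.32319094]
 [ 0.2994607  -0.1215768  -0.946331  ]] [-0.57346455 -0.04309438  0.38194032]
```

Run:
```python
import cv2
a=[cv2.imread(f"pics/{n}0.png") for n in("side","top","wrist")]
import numpy as np
t=cv2.resize(a[1],(800,500),interpolation=cv2.INTER_CUBIC);cv2.imwrite("pics/t.png",t)
t=cv2.resize(a[0],(800,500),interpolation=cv2.INTER_CUBIC);cv2.imwrite("pics/s.png",t)
```

```text
(no output)
```

View pics/t.png

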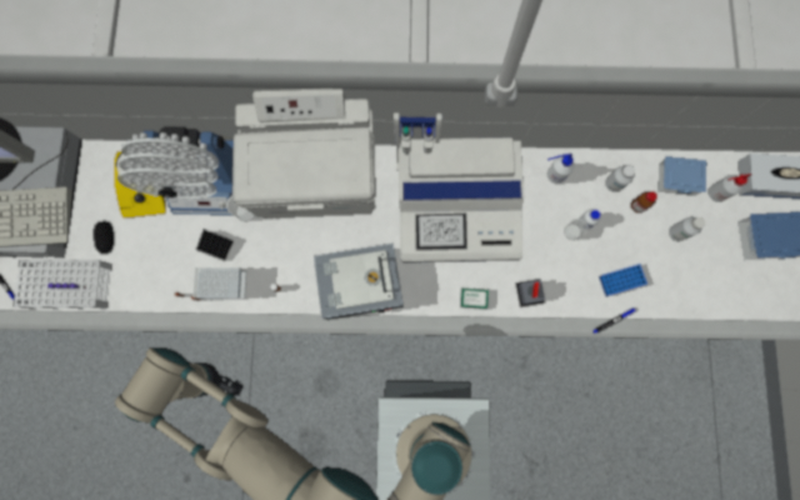

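View pics/s.png

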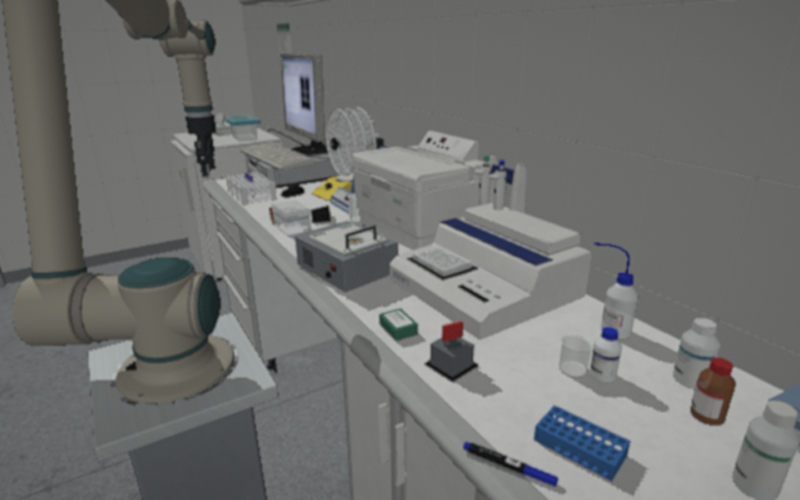

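The top view (800-wide scale) shows the unit at about (360,282), the hatch handle at its right (388,276), the lock at (373,277), the key and stand at (531,291), the slide box at (475,298), the white vial at (277,287) and the beaker at about (580,228). The side view shows the red key plate at (453,331).

```bash
cat > h.py <<'E'
import numpy as np,pickle,cv2
from scipy.spatial.transform import Rotation as Rn
def ray(c,u,v):
    f=200/np.tan(np.radians(c["vfov"])/2)
    d=np.array([(u-c["cx"])/f,(v-c["cy"])/f,1.]);R=np.array(c["R"]);t=np.array(c["t"])
    return -R.T@t, R.T@d
def atz(c,u,v,z):
    o,d=ray(c,u,v);return o+d*(z-o[2])/d[2]
def proj(c,X):
    f=200/np.tan(np.radians(c["vfov"])/2)
    p=np.array(c["R"])@np.array(X)+np.array(c["t"]);return p[:2]/p[2]*f+[c["cx"],c["cy"]]
def tri(obs):
    A=np.zeros((3,3));b=np.zeros(3);L=[]
    for c,u,v in obs:
        o,d=ray(c,u,v);d/=np.linalg.norm(d);P=np.eye(3)-np.outer(d,d);A+=P;b+=P@o;L.append((P,o))
    X=np.linalg.solve(A,b);return X,[round(float(np.linalg.norm(P@(X-o)))*1000,1) for P,o in L]
def snap(bot,n,name):
    c=bot.capture(n);pickle.dump(c,open(name+".pkl","wb"));cv2.imwrite(f"pics/{name}.png",c["frame"][:,:,::-1]);return c
def ld(name): return pickle.load(open(name+".pkl","rb"))
def Rt(s):
    w,x,y,z=s["tcp_rot"];return Rn.from_quat([x,y,z,w])
E
python3 - <<'E'
from h import *
d=pickle.load(open("cap0.pkl","rb"));T=d["top"];S=d["side"]
for n,u,v,z in [("unit",360,282,.1),("lock",373,277,.1),("handle",388,276,.136),("key",535,288,.09),("stand",530,292,.05),("slide",475,298,.03),("vial",277,287,.05),("beaker",577,230,.03)]:
    print(n,atz(T,u*.8,v*.8,z).round(3))
print(tri([(T,535*.8,288*.8),(S,453*.8,331*.8)]))
from station import bot
s=bot.read_state();R=Rt(s).as_matrix();print(R.round(3))
c=d["wrist"];o=-np.array(c["R"]).T@np.array(c["t"]);print("cam in tool",R.T@(o-s["tool_pos"]), "R cam in tool",(R.T@np.array(c["R"]).T).round(3))
E
```

```text
unit [0.469 0.214 0.1  ]
lock [0.484 0.178 0.1  ]
handle [0.482 0.134 0.136]
key [ 0.46  -0.281  0.09 ]
stand [ 0.453 -0.275  0.05 ]
slide [ 0.436 -0.117  0.03 ]
vial [0.458 0.458 0.05 ]
beaker [ 0.645 -0.426  0.03 ]
(array([ 0.46112526, -0.28350261,  0.07789376]), [0.6, 0.6])
[[-0.929  0.37  -0.001]
 [ 0.37   0.929 -0.001]
 [ 0.    -0.001 -1.   ]]
cam in tool [ 0.08254846 -0.00044859 -0.12471045] R cam in tool [[-0.    -0.946 -0.323]
 [ 1.     0.    -0.001]
 [ 0.001 -0.323  0.946]]
```

The rows are not in the units I measure in: shifts go in shares of 0.75 m and turns go in shares of pi/2 rad. I convert before sending: -0.345 m / 0.75 = -0.46, -0.222 m / 0.75 = -0.296, -0.38 rad / 1.5708 = -0.2419.

```bash
python3 nudge.py '0,0,-0.2419,-0.46,-0.296,-0.0667,0.085
0,0,-0.2419,-0.46,-0.296,-0.0667,0.085
0,0,-0.2419,-0.46,-0.296,-0.0667,0.085
0,0,-0.2419,-0.46,-0.296,-0.0667,0.085
0,0,-0.2419,-0.46,-0.296,-0.0667,0.085
0,0,-0.2419,-0.46,-0.296,-0.0667,0.085
0,0,-0.2419,-0.46,-0.296,-0.0667,0.085
0,0,-0.2419,-0.46,-0.296,-0.0667,0.085'
python3 - <<'E'
from station import bot
from h import *
snap(bot,"wrist","w1");s=bot.read_state();print(s["clock"],s["q"].round(2),s["tool_pos"],Rt(s).as_matrix().round(3).tolist())
i=cv2.imread("pics/w1.png");cv2.imwrite("pics/w1b.png",cv2.resize(i,(800,500),interpolation=cv2.INTER_CUBIC))
E
```

```text
clock: 1.15
tool_pos: [0.453, 0.1979, 0.3]
tcp_rot: [0.0, 0.002, 1.0, -0.0]
ft_force: [0.2, 0.2, 0.3]
finger_gap: 0.0852
grasp_force: 0.0
1.2 [ 0.27  0.13  1.58  0.    1.44 -1.29] [0.45159193 0.19940646 0.29977388] [[-1.0, 0.002, -0.001], [0.002, 1.0, 0.0], [0.001, 0.0, -1.0]]
```

View pics/w1b.png

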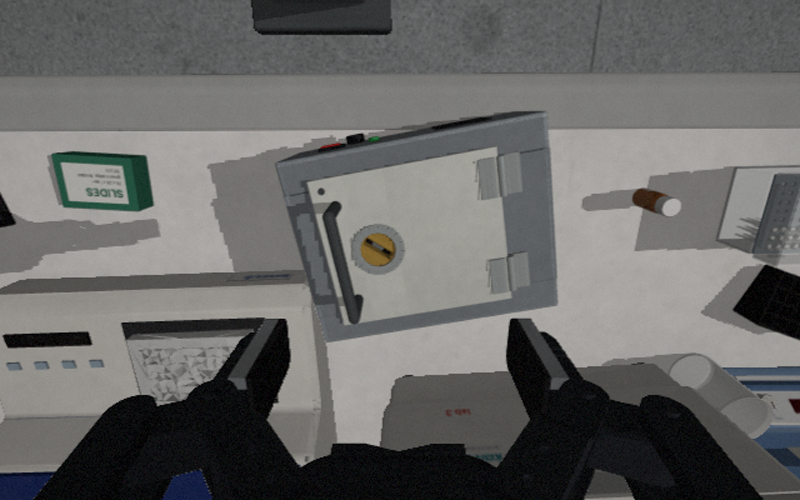

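Converted, -0.2 m / 0.75 = -0.2667.

```bash
python3 nudge.py '0,0,0,0,-0.2667,0,0.085
0,0,0,0,-0.2667,0,0.085
0,0,0,0,-0.2667,0,0.085
0,0,0,0,-0.2667,0,0.085
0,0,0,0,-0.2667,0,0.085'
python3 - <<'E'
from station import bot
from h import *
c2=snap(bot,"wrist","w2");c1=ld("w1")
s=bot.read_state();print(s["tool_pos"])
i=cv2.imread("pics/w1.png");j=cv2.imread("pics/w2.png")
a=proj(c1,[.484,.178,.1]);b=proj(c2,[.484,.178,.1]);print(a,b)
cr=lambda im,x,y,w,h:cv2.resize(im[y:y+h,x:x+w],(w*3,h*3),interpolation=cv2.INTER_CUBIC)
x1,y1=212,85; x2,y2=int(b[0])-95,85
print(x1,y1,x2,y2)
m=cv2.resize(np.hstack([i[85:280,x1:x1+130],j[85:280,x2:x2+130]]),None,fx=3,fy=3,interpolation=cv2.INTER_CUBIC)
cv2.imwrite("pics/m1.png",m);print(m.shape)
E
```

```text
clock: 1.82
tool_pos: [0.451, 0.0013, 0.2998]
tcp_rot: [-0.0, -0.0, 1.0, 0.001]
ft_force: [1.2, 0.3, -0.4]
finger_gap: 0.085
grasp_force: 0.0
[0.4510529  0.00197897 0.29980634]
[301.42608396 196.73321566] [476.31114115 198.71742092]
212 85 381 85
(585, 780, 3)
```

View pics/m1.png

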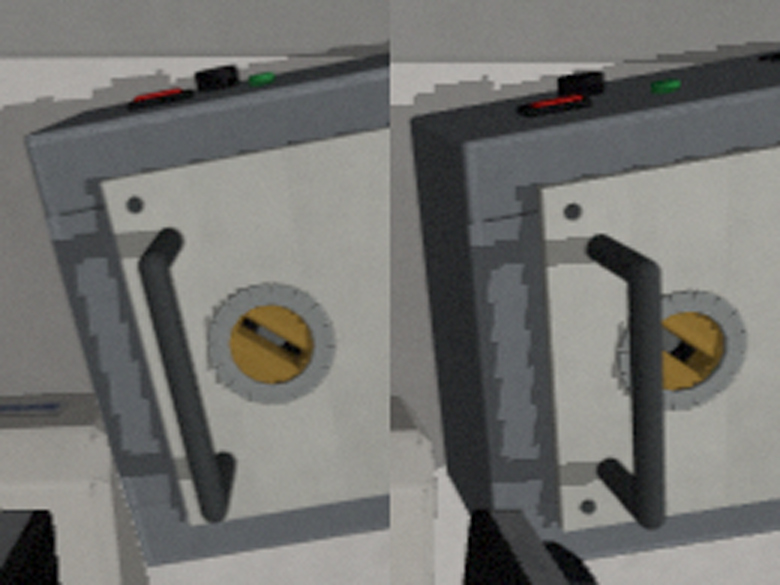

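Run:
```python
from h import *
c1=ld("w1");c2=ld("w2")
L=lambda x,y:(c1,212+x/3,85+y/3)
Q=lambda x,y:(c2,381+(x-390)/3,85+y/3)
for n,a,b in [("ring",(271,343),(682,351)),("cornerNear",(102,181),(542,186)),("cornerFar",(190,525),(563,530)),("h near",(155,265),(645,270)),("h far",(213,512),(650,515)),("housing near",(28,136),(466,142))]:
    X,e=tri([L(*a),Q(*b)]);print(n,X.round(4),e)
# rectify w1 at z=.1: 0.5mm/px... window around the lock
X,_=tri([L(271,343),Q(682,351)])
z=.101
g=[-.03,.03]
def rect(c,z,cx,cy,h,sc):
    # image right=+y ... use up=+x, left=+y
    P=[(cx+h,cy+h),(cx+h,cy-h),(cx-h,cy-h),(cx-h,cy+h)]
    src=np.float32([proj(c,[p[0],p[1],z]) for p in P]);n=int(2*h*sc)
    return cv2.warpPerspective(c["frame"][:,:,::-1],cv2.getPerspectiveTransform(src,np.float32([(0,0),(n,0),(n,n),(0,n)])),(n,n),flags=cv2.INTER_CUBIC)
a=rect(c1,z,X[0],X[1],.03,10000)
cv2.imwrite("pics/r1.png",cv2.resize(a,(590,590)))
```

```text
ring [0.4864 0.1791 0.1031] [0.4, 0.4]
cornerNear [0.4258 0.1207 0.1007] [0.1, 0.1]
cornerFar [0.5634 0.1451 0.102 ] [0.0, 0.0]
h near [0.4469 0.1441 0.1362] [0.2, 0.2]
h far [0.5364 0.1593 0.1375] [0.5, 0.5]
housing near [0.4111 0.0943 0.0943] [0.1, 0.1]
```

View pics/r1.png

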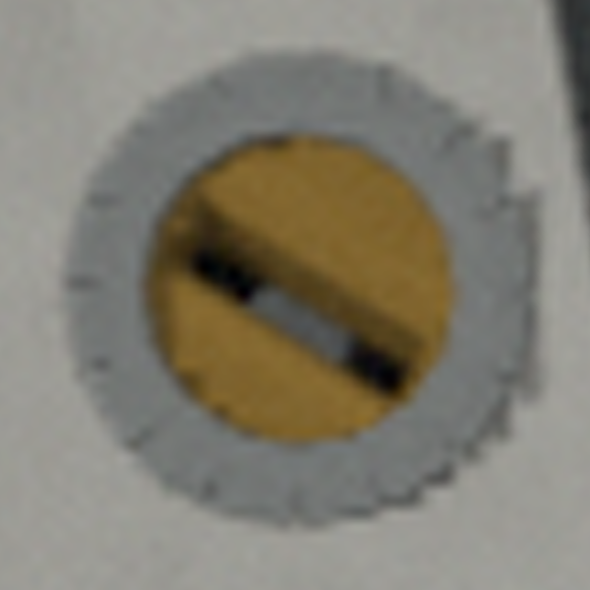

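The lock is at about (0.487, 0.1785, 0.103), unit yaw about 0.172, and the slot runs along world direction about 1.00 rad (dark band in the rectified picture, (215,265)–(385,375)). Next, the key.

Converted, -0.17 m / 0.75 = -0.2267, 0.03 m / 0.75 = 0.04.

```bash
python3 nudge.py '0,0,0,0,-0.2267,0.04,0.085
0,0,0,0,-0.2267,0.04,0.085
0,0,0,0,-0.2267,0.04,0.085
0,0,0,0,-0.2267,0.04,0.085'
python3 -c "
from station import bot
from h import *
snap(bot,'wrist','w3')"
python3 nudge.py '0,0,0,0,-0.1467,0,0.085
0,0,0,0,-0.1467,0,0.085
0,0,0,0,-0.1467,0,0.085'
python3 - <<'E'
from station import bot
from h import *
c4=snap(bot,"wrist","w4");c3=ld("w3");s=bot.read_state();print(s["tool_pos"])
out=[]
for c in(c3,c4):
    u,v=proj(c,[.461,-.2835,.07]).astype(int);x,y=u-60,v-75
    x=max(0,min(x,510));y=max(0,y);print(x,y)
    out.append(c["frame"][y:y+150,x:x+130,::-1])
cv2.imwrite("pics/m2.png",cv2.resize(np.hstack(out),None,fx=3,fy=3,interpolation=cv2.INTER_CUBIC))
E
```

```text
clock: 2.38
tool_pos: [0.4521, -0.17, 0.269]
tcp_rot: [-0.001, -0.0, 1.0, 0.001]
ft_force: [-0.5, 1.0, 0.3]
finger_gap: 0.0849
grasp_force: 0.0
clock: 2.8
tool_pos: [0.453, -0.2798, 0.2699]
tcp_rot: [0.0, -0.001, 1.0, 0.0]
ft_force: [0.1, 0.7, 0.9]
finger_gap: 0.085
grasp_force: 0.0
[ 0.45261436 -0.27806184  0.26988566]
155 103
255 101
```

View pics/m2.png

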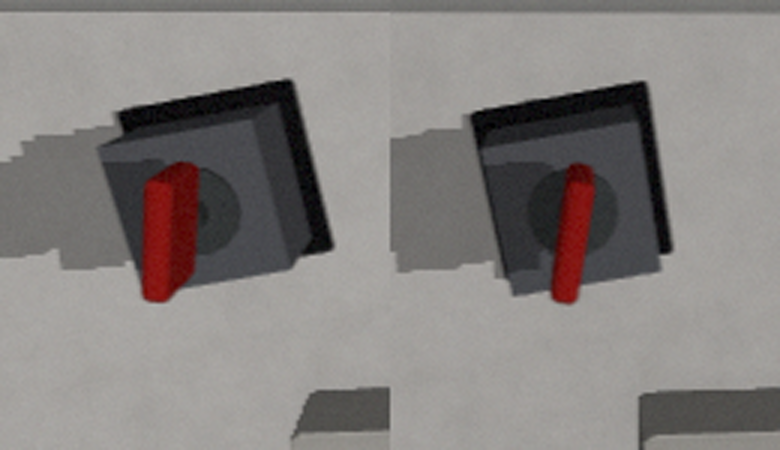

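Run:
```python
from h import *
c3=ld("w3");c4=ld("w4")
L=lambda x,y:(c3,155+x/3,103+y/3)
Q=lambda x,y:(c4,255+(x-390)/3,101+y/3)
P={}
for n,a,b in [("near",(158,182),(578,182)),("far",(154,297),(566,298)),("c1",(99,148),(483,150)),("c2",(255,120),(637,122)),("c3",(294,268),(660,270))]:
    X,e=tri([L(*a),Q(*b)]);P[n]=X;print(n,X.round(4),e)
print("plate mid",(P["near"]+P["far"])/2,"stand",(P["c1"]+P["c3"])/2)
d=P["far"]-P["near"];print("yaw",np.arctan2(d[1],d[0]))
e=P["c3"]-P["c2"];print("stand yaw",np.arctan2(e[1],e[0]))
print("collar at z=.054",atz(c4,255+(573-390)/3,101+212/3,.054))
```

```text
near [ 0.4391 -0.2813  0.0927] [0.3, 0.3]
far [ 0.4782 -0.2853  0.098 ] [0.1, 0.1]
c1 [ 0.4359 -0.317   0.0515] [0.0, 0.0]
c2 [ 0.4263 -0.2591  0.046 ] [0.0, 0.0]
c3 [ 0.4854 -0.2486  0.0451] [0.0, 0.0]
plate mid [ 0.45861414 -0.28330415  0.09536892] stand [ 0.46067033 -0.28281916  0.04827527]
yaw -0.10397034926007409
stand yaw 0.17555689210897263
collar at z=.054 [ 0.45925623 -0.2832519   0.054     ]
```

Converted, 0.189 m / 0.75 = 0.252, 0.05 m / 0.75 = 0.0667, 0.1 rad / 1.5708 = 0.0637.

```bash
python3 nudge.py '0,0,0.0637,-0.01,-0.0047,0.0667,0.06
0,0,0.0637,-0.01,-0.0047,0.1333,0.06
0,0,0.0637,-0.01,-0.0047,0.2,0.06
0,0,0.0637,-0.01,-0.0047,0.252,0.06
0,0,0.0637,-0.01,-0.0047,0.252,0.06
0,0,0.0637,-0.01,-0.0047,0.252,0.005
0,0,0.0637,-0.01,-0.0047,0.252,0.005
0,0,0.0637,-0.01,-0.0047,0.252,0.005' 80
python3 nudge.py '0,0,0,0,0,0,0.005
0,0,0,0,0,0,0.005'
python3 -c "
from station import bot
s=bot.read_state()
print(s['ft_force'],s['torque'],s['tool_pos'],s['finger_gap'])"
```

```text
clock: 3.85
tool_pos: [0.4602, -0.2836, 0.0829]
tcp_rot: [0.002, 0.049, 0.999, -0.001]
ft_force: [-0.1, 0.0, 1.2]
finger_gap: 0.0087
grasp_force: 81.2
clock: 4.1
tool_pos: [0.4602, -0.2836, 0.0829]
tcp_rot: [0.002, 0.05, 0.999, -0.001]
ft_force: [-0.2, 1.7, 6.5]
finger_gap: 0.009
grasp_force: 82.0
[-0.19030343  1.70975918  6.54274133] [ 0.22914549 -0.01491374  0.05720165] [ 0.4602288  -0.28360856  0.08290927] 0.00895219073800296
```

Converted, -0.185 m / 0.75 = -0.2467, -0.14 m / 0.75 = -0.1867.

```bash
python3 nudge.py '0,0,0,0,0,-0.0533,0.005
0,0,0,0,0,-0.12,0.005
0,0,0,0,0,-0.1867,0.005
0,0,0,0,0,-0.2467,0.005
0,0,0,0,0,-0.2467,0.005'
python3 nudge.py '0,0,-0.1146,0.0256,0.08,0,0.005
0,0,-0.2292,0.0256,0.16,0,0.005
0,0,-0.3438,0.0256,0.24,0,0.005
0,0,-0.4584,0.0256,0.32,0,0.005
0,0,-0.573,0.0256,0.4,0,0.005
0,0,-0.6621,0.0256,0.48,0,0.005
0,0,-0.7028,0.0256,0.56,0,0.005
0,0,-0.7028,0.0256,0.6165,0,0.005'
python3 nudge.py '0,0,0,0,0,0,0.005
0,0,0,0,0,0,0.005'
python3 - <<'E'
from station import bot
from h import *
c=snap(bot,"wrist","w5");t=snap(bot,"side","s5");s=bot.read_state();print(s["clock"],s["tool_pos"],s["q"].round(2),s["ft_force"],s["torque"],Rt(s).as_matrix().round(3).tolist())
u,v=proj(t,[.487,.1785,.12]).astype(int);print(u,v)
a=cv2.resize(c["frame"][:,:,::-1],(640,400))
x,y=u-80,v-60
b=cv2.resize(t["frame"][y:y+100,x:x+160,::-1],(320,200),interpolation=cv2.INTER_CUBIC);print(x,y)
cv2.imwrite("pics/m3.png",np.vstack([a,np.hstack([b,np.zeros_like(b)])]))
E
```

```text
clock: 4.72
tool_pos: [0.4607, -0.2845, 0.2706]
tcp_rot: [0.004, 0.05, 0.999, -0.003]
ft_force: [-1.0, 0.0, -1.4]
finger_gap: 0.0089
grasp_force: 82.2
clock: 5.72
tool_pos: [0.4847, 0.1812, 0.2647]
tcp_rot: [-0.001, -0.482, 0.876, 0.001]
ft_force: [0.6, -0.3, -1.0]
finger_gap: 0.0086
grasp_force: 82.0
clock: 5.98
tool_pos: [0.4849, 0.1784, 0.265]
tcp_rot: [-0.001, -0.482, 0.876, -0.0]
ft_force: [0.2, 0.0, -1.3]
finger_gap: 0.0092
grasp_force: 81.9
6.075 [0.48530652 0.17772491 0.26548998] [ 0.22  0.18  1.6  -0.    1.37 -2.36] [-0.65217572 -0.22871725 -1.45697878] [ 0.02876397  0.01335184 -0.02832938] [[-0.537, -0.844, -0.001], [-0.844, 0.537, -0.001], [0.001, 0.001, -1.0]]
283 186
203 126
```

View pics/m3.png

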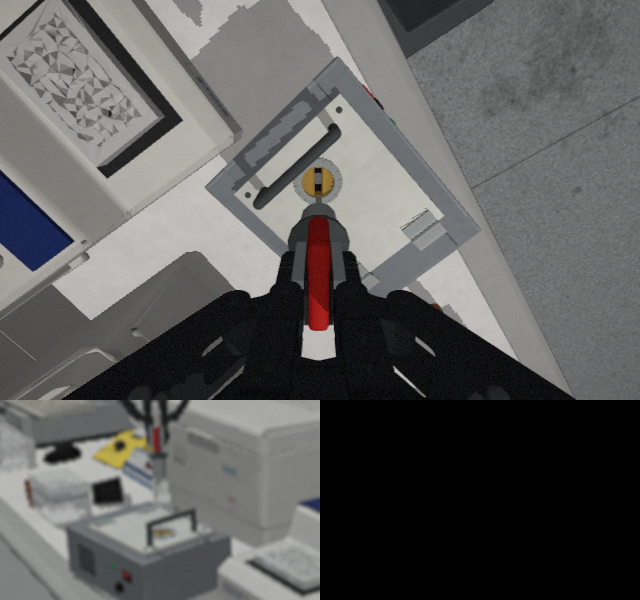

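The wrist view shows the slot, plug centre about (318,181), lined up with the blade, whose tip is at about (319,200). I refine the plug centre by colour.

```bash
cat > plug.py <<'E'
from h import *
def plug(c):
    f=c["frame"];g=[ (x,y) for x,y in np.argwhere((cv2.cvtColor(f,cv2.COLOR_RGB2HSV)[:,:,1]>110)&(abs(cv2.cvtColor(f,cv2.COLOR_RGB2HSV)[:,:,0].astype(int)-20)<7))]
    m=np.zeros(f.shape[:2],np.uint8)
    u,v=proj(c,[.487,.1785,.101])
    for y,x in g:
        if abs(x-u)<30 and abs(y-v)<30:m[y,x]=1
    p=cv2.findNonZero(m);(a,b),r=cv2.minEnclosingCircle(p);e=cv2.fitEllipse(cv2.convexHull(p))
    return e,(a,b,r)
if __name__=="__main__":
    for n in("w1","w5"):
        c=ld(n);e,m=plug(c);print(n,e,m,atz(c,*e[0],.101))
E
python3 plug.py
```

```text
w1 ((301.89520263671875, 199.27322387695312), (25.529909133911133, 26.953380584716797), 108.3312759399414) (301.7083435058594, 199.5833282470703, 13.509671211242676) [0.486664   0.17852026 0.101     ]
w5 ((317.4270935058594, 181.64730834960938), (30.007080078125, 31.43821144104004), 86.36993408203125) (317.5, 182.0, 15.787753105163574) [0.48681958 0.1786145  0.101     ]
```

Converted, 0.072 m / 0.75 = 0.096, -0.0014 m / 0.75 = -0.0019.

```bash
python3 nudge.py '0,0,0,-0.0019,-0.0007,0.0533,0.005
0,0,0,-0.0019,-0.0007,0.096,0.005
0,0,0,-0.0019,-0.0007,0.096,0.005'
python3 - <<'E'
from station import bot
from h import *
from plug import plug
c=snap(bot,"wrist","w6");s=bot.read_state();print(s["clock"],s["tool_pos"],s["ft_force"])
e,m=plug(c);print(e,m)
tp=s["tool_pos"];R=Rt(s).as_matrix();print(Rt(s).as_rotvec())
for h in(0,10): 
  for x in(-12,0,12): print(h,x,proj(c,tp+R@np.array([x/1000,0,.077-h/1000])))
u,v=map(int,e[0]);x,y=u-50,v-45;print(x,y)
cv2.imwrite("pics/m4.png",cv2.resize(c["frame"][y:y+90,x:x+100,::-1],None,fx=6,fy=6,interpolation=cv2.INTER_CUBIC))
E
```

```text
clock: 6.45
tool_pos: [0.4849, 0.1782, 0.1919]
tcp_rot: [-0.003, -0.481, 0.877, 0.001]
ft_force: [-0.1, 1.0, -1.1]
finger_gap: 0.0088
grasp_force: 81.8
6.5 [0.48647542 0.17870633 0.19367499] [ 0.72852485  0.29211964 -0.10295485]
((316.9981384277344, 209.60855102539062), (37.13155746459961, 40.987728118896484), 90.89826202392578) (317.0146484375, 210.4348602294922, 20.500215530395508)
[ 1.50996482e+00 -2.75280950e+00 -7.11586860e-04]
0 -12 [317.72734634 232.58453006]
0 0 [317.71208937 217.13147634]
0 12 [317.69628262 201.12158851]
10 -12 [317.74337    238.95238083]
10 0 [317.72771212 222.91075615]
10 12 [317.71146374 206.26416589]
266 164
```

View pics/m4.png

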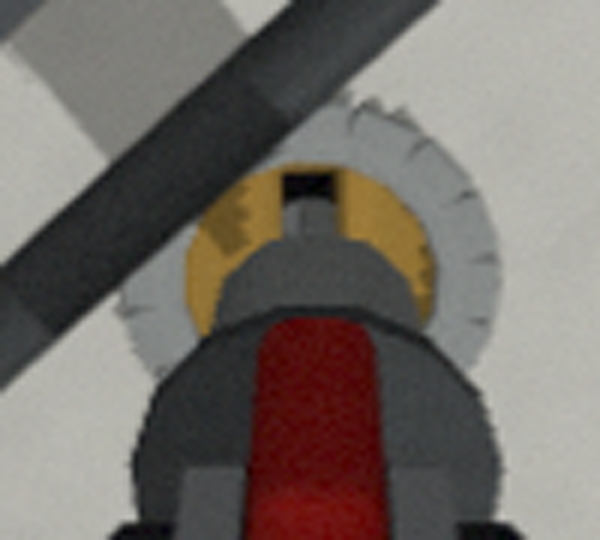

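The crop shows the shank centred at x≈316 and the slot at x≈309.5, so the key is about 0.6 mm too far along tool +y. I correct that and descend with force checks.

Converted, 0.012 m / 0.75 = 0.016, -0.0006 m / 0.75 = -0.0008.

```bash
python3 nudge.py '0,0,0,-0.0007,-0.0008,0.008,0.005
0,0,0,-0.0007,-0.0008,0.016,0.005
0,0,0,-0.0007,-0.0008,0.016,0.005'
python3 nudge.py '0,0,0,0,0,0.0027,0.005
0,0,0,0,0,0.0053,0.005
0,0,0,0,0,0.0067,0.005
0,0,0,0,0,0.0067,0.005'
```

```text
clock: 6.88
tool_pos: [0.4876, 0.1799, 0.1821]
tcp_rot: [-0.0, -0.482, 0.876, 0.0]
ft_force: [-0.3, 1.5, -0.7]
finger_gap: 0.0089
grasp_force: 81.8
clock: 7.38
tool_pos: [0.4876, 0.18, 0.1769]
tcp_rot: [-0.0, -0.482, 0.876, 0.0]
ft_force: [-0.1, 0.4, -1.2]
finger_gap: 0.0088
grasp_force: 81.8
```

Converted, 0.002 m / 0.75 = 0.0027, 0.001 m / 0.75 = 0.0013.

```bash
python3 nudge.py '0,0,0,0,0,0.0013,0.005
0,0,0,0,0,0.0027,0.005
0,0,0,0,0,0.0027,0.005'
python3 nudge.py '0,0,0,0,0,0.0013,0.005
0,0,0,0,0,0.0027,0.005
0,0,0,0,0,0.0027,0.005'
```

```text
clock: 7.75
tool_pos: [0.4876, 0.18, 0.1749]
tcp_rot: [-0.0, -0.482, 0.876, 0.0]
ft_force: [0.8, 0.2, -1.5]
finger_gap: 0.009
grasp_force: 81.8
clock: 8.12
tool_pos: [0.4875, 0.18, 0.1729]
tcp_rot: [-0.0, -0.482, 0.876, 0.0]
ft_force: [0.7, 0.2, -1.1]
finger_gap: 0.0088
grasp_force: 81.8
```

Converted, 0.002 m / 0.75 = 0.0027, 0.001 m / 0.75 = 0.0013.

```bash
python3 nudge.py '0,0,0,0,0,0.0013,0.005
0,0,0,0,0,0.0027,0.005
0,0,0,0,0,0.0027,0.005'
python3 nudge.py '0,0,0,0,0,0.0013,0.005
0,0,0,0,0,0.0027,0.005
0,0,0,0,0,0.0027,0.005'
python3 nudge.py '0,0,0,0,0,0.0013,0.005
0,0,0,0,0,0.0013,0.005'
```

```text
clock: 8.5
tool_pos: [0.4876, 0.18, 0.1709]
tcp_rot: [-0.0, -0.482, 0.876, 0.0]
ft_force: [0.2, 0.4, -0.6]
finger_gap: 0.0087
grasp_force: 81.8
clock: 8.88
tool_pos: [0.4875, 0.18, 0.1689]
tcp_rot: [-0.0, -0.482, 0.876, 0.0]
ft_force: [-0.4, -0.2, -1.2]
finger_gap: 0.0091
grasp_force: 81.8
clock: 9.12
tool_pos: [0.4876, 0.18, 0.1679]
tcp_rot: [-0.0, -0.482, 0.876, 0.0]
ft_force: [-0.2, -0.1, -1.4]
finger_gap: 0.0088
grasp_force: 81.8
```

No contact yet; I continue until force shows the shoulder seated.

Converted, 0.001 m / 0.75 = 0.0013.

```bash
python3 nudge.py '0,0,0,0,0,0.0013,0.005
0,0,0,0,0,0.0013,0.005'
python3 nudge.py '0,0,0,0,0,0.0013,0.005
0,0,0,0,0,0.0013,0.005'
python3 nudge.py '0,0,0,0,0,0.0013,0.005
0,0,0,0,0,0.0013,0.005'
```

```text
clock: 9.38
tool_pos: [0.4878, 0.18, 0.1674]
tcp_rot: [0.0, -0.482, 0.876, -0.0]
ft_force: [0.0, -0.1, 1.2]
finger_gap: 0.0089
grasp_force: 82.6
clock: 9.62
tool_pos: [0.4878, 0.18, 0.1673]
tcp_rot: [0.001, -0.482, 0.876, -0.0]
ft_force: [-1.6, -0.4, 7.8]
finger_gap: 0.0087
grasp_force: 83.6
clock: 9.88
tool_pos: [0.4879, 0.18, 0.1672]
tcp_rot: [0.001, -0.482, 0.876, -0.0]
ft_force: [-3.5, -1.6, 12.3]
finger_gap: 0.0088
grasp_force: 84.5
```

Converted, -0.0005 m / 0.75 = -0.0007, 0.4 rad / 1.5708 = 0.2546.

```bash
python3 nudge.py '0,0,0.0509,0,0,-0.0007,0.005
0,0,0.1273,0,0,-0.0007,0.005
0,0,0.191,0,0,-0.0007,0.005
0,0,0.2546,0,0,-0.0007,0.005' 110
python3 -c "
from station import bot
s=bot.read_state();print(s['torque'],s['ft_force'])"
```

```text
clock: 10.38
tool_pos: [0.4877, 0.1804, 0.1673]
tcp_rot: [0.001, -0.297, 0.955, 0.0]
ft_force: [-3.4, 0.3, 11.2]
finger_gap: 0.0085
grasp_force: 110.4
[-0.0455722   0.62304981  0.25215921] [-3.37166549  0.34282514 11.21351987]
```

Converted, 0.43 rad / 1.5708 = 0.2737.

```bash
python3 nudge.py '0,0,0.0637,0,0,0,0.005
0,0,0.1273,0,0,0,0.005
0,0,0.191,0,0,0,0.005
0,0,0.2546,0,0,0,0.005
0,0,0.2737,0,0,0,0.005'
python3 -c "
from station import bot
s=bot.read_state();print(s['torque'],s['ft_force'])"
python3 nudge.py '0,0,0.0255,0,0,0,0.005
0,0,0.0509,0,0,0,0.005
0,0,0.0509,0,0,0,0.005'
python3 -c "
from station import bot
s=bot.read_state();print(s['torque'],s['ft_force'])"
```

```text
clock: 11.0
tool_pos: [0.488, 0.1798, 0.1673]
tcp_rot: [0.001, -0.087, 0.996, -0.0]
ft_force: [-2.6, -1.0, 10.7]
finger_gap: 0.0084
grasp_force: 110.4
[-0.23935384  0.52433601  0.22609309] [-2.5964101  -1.03563081 10.72076411]
clock: 11.38
tool_pos: [0.488, 0.1797, 0.1673]
tcp_rot: [0.001, -0.048, 0.999, -0.0]
ft_force: [-2.9, -2.8, 9.6]
finger_gap: 0.0087
grasp_force: 110.4
[-0.38728106  0.46637557  0.12595577] [-2.91620876 -2.81157103  9.59848672]
```

Converted, 0.08 rad / 1.5708 = 0.0509.

```bash
for i in 1; do python3 nudge.py '0,0,0.0255,0,0,0,0.005
0,0,0.0509,0,0,0,0.005
0,0,0.0509,0,0,0,0.005'
python3 -c "
from station import bot
s=bot.read_state();print(s['torque'],s['ft_force'])"; done
```

```text
clock: 11.75
tool_pos: [0.488, 0.1795, 0.1673]
tcp_rot: [0.001, -0.008, 1.0, -0.0]
ft_force: [-2.3, -2.1, 10.5]
finger_gap: 0.0087
grasp_force: 110.4
[-0.43340121  0.52486447  0.16525903] [-2.30688556 -2.1390146  10.48188288]
```

Converted, 0.06 rad / 1.5708 = 0.0382.

```bash
python3 nudge.py '0,0,0.0191,0,0,0,0.005
0,0,0.0382,0,0,0,0.005
0,0,0.0382,0,0,0,0.005'
python3 -c "
from station import bot
s=bot.read_state();print(s['torque'],s['ft_force'])"; python3 nudge.py '0,0,0.0191,0,0,0,0.005
0,0,0.0382,0,0,0,0.005
0,0,0.0382,0,0,0,0.005'
python3 -c "
from station import bot
s=bot.read_state();print(s['torque'],s['ft_force'])"
```

```text
clock: 12.12
tool_pos: [0.488, 0.1795, 0.1673]
tcp_rot: [0.001, 0.021, 1.0, -0.001]
ft_force: [-1.6, -2.3, 10.1]
finger_gap: 0.0082
grasp_force: 110.6
[-0.3812201   0.54192196  0.68708031] [-1.5833831  -2.32408266 10.11793069]
clock: 12.5
tool_pos: [0.488, 0.1795, 0.1673]
tcp_rot: [0.001, 0.05, 0.999, -0.001]
ft_force: [-2.7, -1.7, 10.3]
finger_gap: 0.0085
grasp_force: 111.5
[-0.35731138  0.51845027  1.20769329] [-2.67661861 -1.65764156 10.3132904 ]
```

Converted, -0.001 m / 0.75 = -0.0013, -0.22 rad / 1.5708 = -0.1401.

```bash
python3 nudge.py '0,0,-0.0764,0,0,-0.0013,0.005
0,0,-0.1401,0,0,-0.0013,0.005
0,0,-0.1401,0,0,-0.0013,0.005'
python3 nudge.py '0,0,0,0,0,-0.008,0.005
0,0,0,0,0,-0.0213,0.005
0,0,0,0,0,-0.0747,0.005
0,0,0,0,0,-0.1333,0.005
0,0,0,0,0,-0.1333,0.005
0,0,0,0,0,-0.1333,0.005'
python3 - <<'E'
from station import bot
from h import *
c=snap(bot,"wrist","w7")
s=bot.read_state();R=Rt(s).as_matrix();p=s["tool_pos"];print(p,R.round(3).tolist(),s["torque"])
print(R.T@(np.array([.4602,-.2836,.27])-p))
n=260;h=.03
P=[(.4867+h,.1786+h),(.4867+h,.1786-h),(.4867-h,.1786-h),(.4867-h,.1786+h)]
src=np.float32([proj(c,[a,b,.101]) for a,b in P])
r=cv2.warpPerspective(c["frame"][:,:,::-1],cv2.getPerspectiveTransform(src,np.float32([(0,0),(n,0),(n,n),(0,n)])),(n,n),flags=cv2.INTER_CUBIC)
cv2.imwrite("pics/m5.png",np.hstack([cv2.resize(c["frame"][:,:,::-1],(416,260)),r]))
E
```

```text
clock: 12.88
tool_pos: [0.4883, 0.18, 0.1674]
tcp_rot: [0.001, -0.057, 0.998, 0.0]
ft_force: [-0.1, -0.6, 5.7]
finger_gap: 0.0083
grasp_force: 110.4
clock: 13.62
tool_pos: [0.4871, 0.1799, 0.266]
tcp_rot: [-0.001, -0.057, 0.998, -0.0]
ft_force: [-0.7, -0.1, -1.8]
finger_gap: 0.0081
grasp_force: 109.9
[0.48669048 0.17981619 0.26533953] [[-0.993, -0.115, -0.003], [-0.115, 0.993, -0.0], [0.003, -0.0, -1.0]] [-0.05582275 -0.04679601  0.01943291]
[ 0.07949236 -0.45731786 -0.00440155]
```

View pics/m5.png

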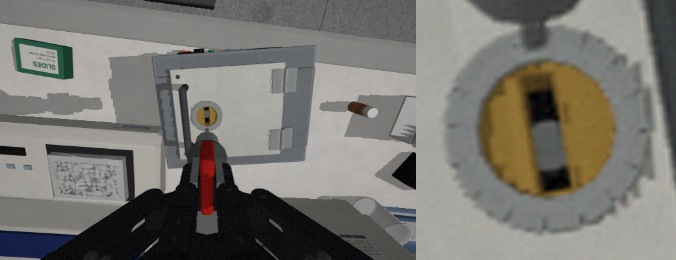

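The rectified view shows the slot along the hatch's x axis, so the lock is at its stop. Back to the stand.

```bash
python3 nudge.py '0,0,0,0.0127,-0.0747,-0.0053,0.005
0,0,0,0.026,-0.1507,-0.0053,0.005
0,0,0,0.04,-0.2307,-0.0053,0.005
0,0,0,0.0547,-0.3107,-0.0053,0.005
0,0,0,0.068,-0.3907,-0.0053,0.005
0,0,0,0.0813,-0.4707,-0.0053,0.005
0,0,0,0.0953,-0.5467,-0.0053,0.005
0,0,0,0.106,-0.6097,-0.0053,0.005'
python3 nudge.py '0,0,0,0,0,0.0533,0.005
0,0,0,0,0,0.1067,0.005
0,0,0,0,0,0.1533,0.005
0,0,0,0,0,0.1533,0.005
0,0,0,0,0,0.1533,0.005'
python3 - <<'E'
from station import bot
from h import *
s=bot.read_state();R=Rt(s).as_matrix();p=s["tool_pos"];print(p)
print(R.T@(np.array([.4602,-.2836,p[2]])-p))
c=snap(bot,"wrist","w8");print(proj(c,p+R@[0,0,.077]), [proj(c,[.4596,-.283,.05+0*k]) for k in (0,)])
E
```

```text
clock: 14.68
tool_pos: [0.4601, -0.2852, 0.2686]
tcp_rot: [-0.001, -0.057, 0.998, 0.001]
ft_force: [0.3, 0.7, -1.0]
finger_gap: 0.0086
grasp_force: 110.3
clock: 15.3
tool_pos: [0.4616, -0.2837, 0.1559]
tcp_rot: [0.0, -0.058, 0.998, -0.0]
ft_force: [0.2, -0.3, -0.7]
finger_gap: 0.0084
grasp_force: 110.4
[ 0.46160834 -0.28366196  0.15587356]
[ 1.39188235e-03  2.23450708e-04 -4.75909367e-07]
[319.44106679 213.05172881] [array([320.46974228, 196.96300705])]
```

Converted, 0.036 m / 0.75 = 0.048, 0.03 m / 0.75 = 0.04.

```bash
python3 nudge.py '0,0,0,0.0009,0,0.02,0.005
0,0,0,0.0009,0,0.04,0.005
0,0,0,0.0009,0,0.048,0.005
0,0,0,0.0009,0,0.048,0.005'
python3 nudge.py '0,0,0,0,0,0.0107,0.005
0,0,0,0,0,0.0213,0.005
0,0,0,0,0,0.0293,0.005
0,0,0,0,0,0.0293,0.005'
```

```text
clock: 15.85
tool_pos: [0.4601, -0.2832, 0.1187]
tcp_rot: [-0.001, -0.058, 0.998, 0.001]
ft_force: [-0.2, 0.6, -0.4]
finger_gap: 0.0083
grasp_force: 110.5
clock: 16.35
tool_pos: [0.4602, -0.2832, 0.0968]
tcp_rot: [-0.0, -0.058, 0.998, 0.0]
ft_force: [0.3, -0.2, -1.7]
finger_gap: 0.0088
grasp_force: 110.5
```

In the well without contact. I lower it the last 14 mm.

Converted, 0.0135 m / 0.75 = 0.018, 0.011 m / 0.75 = 0.0147.

```bash
python3 nudge.py '0,0,0,0,0,0.008,0.005
0,0,0,0,0,0.0147,0.005
0,0,0,0,0,0.018,0.005
0,0,0,0,0,0.018,0.005'
python3 nudge.py '0,0,0,0,0,0.002,0.005
0,0,0,0,0,0.002,0.005'
```

```text
clock: 16.85
tool_pos: [0.4604, -0.2834, 0.0837]
tcp_rot: [-0.0, -0.058, 0.998, 0.0]
ft_force: [-0.4, -0.3, -2.3]
finger_gap: 0.0082
grasp_force: 110.5
clock: 17.1
tool_pos: [0.4607, -0.2837, 0.083]
tcp_rot: [0.0, -0.058, 0.998, -0.0]
ft_force: [-1.3, 0.8, 2.9]
finger_gap: 0.0082
grasp_force: 111.1
```

The rows are not in the units I measure in: shifts go in shares of 0.75 m and turns go in shares of pi/2 rad. I convert before sending: -0.001 m / 0.75 = -0.0013.

```bash
python3 nudge.py '0,0,0,0,0,-0.0013,0.05
0,0,0,0,0,-0.0013,0.05
0,0,0,0,0,-0.0013,0.05'
python3 nudge.py '0,0,0,0,0,-0.04,0.05
0,0,0,0,0,-0.1067,0.05
0,0,0,0,0,-0.1867,0.05
0,0,-0.0363,0,0,-0.2267,0.05
0,0,-0.0363,0,0,-0.2267,0.05'
python3 - <<'E'
from station import bot
from h import *
snap(bot,"wrist","w9")
s=bot.read_state();R=Rt(s).as_matrix();p=s["tool_pos"];print(p,R.round(3).tolist(),s["finger_gap"])
print(R.T@(np.array([.4917,.1518,.26])-p))
i=ld("w9")["frame"];m=(i[:,:,0]>90)&(i[:,:,1]<50);print(np.argwhere(m).mean(0),[np.round(proj(ld("w9"),[.4595,-.283,z])) for z in(.056,.096)])
E
```

```text
clock: 17.48
tool_pos: [0.4606, -0.2835, 0.0835]
tcp_rot: [0.0, -0.058, 0.998, -0.0]
ft_force: [0.7, 0.9, -0.2]
finger_gap: 0.05
grasp_force: 0.0
clock: 18.1
tool_pos: [0.4617, -0.2844, 0.2563]
tcp_rot: [0.002, -0.086, 0.996, -0.002]
ft_force: [-0.9, 0.2, -0.1]
finger_gap: 0.0498
grasp_force: 0.0
[ 0.46072245 -0.2836728   0.25409232] [[-0.985, -0.171, 0.002], [-0.171, 0.985, -0.001], [-0.001, -0.001, -1.0]] 0.050312257752103816
[-0.1048964   0.42377748 -0.00636052]
[177.64210526 318.29210526] [array([322., 167.]), array([322., 178.])]
```

Converted, 0.4238 m / 0.75 = 0.5651, -0.105 m / 0.75 = -0.14.

```bash
python3 nudge.py '0,0,0,-0.0173,0.0733,0,0.05
0,0,0,-0.036,0.1467,0,0.05
0,0,0,-0.0533,0.22,0,0.05
0,0,0,-0.072,0.2933,0,0.05
0,0,0,-0.0907,0.3667,0,0.05
0,0,0,-0.108,0.44,0,0.05
0,0,0,-0.1267,0.5133,0,0.05
0,0,0,-0.14,0.5651,0,0.05'
python3 nudge.py '0,0,0,0,0,0.04,0.05
0,0,0,0,0,0.04,0.05'
python3 - <<'E'
from station import bot
from h import *
c=snap(bot,"wrist","w10")
s=bot.read_state();R=Rt(s).as_matrix();p=s["tool_pos"];print(s["clock"],p)
print(R.T@(np.array([.4917,.1518,.137])-p))
for X in([.4469,.1441,.137],[.5364,.1593,.137]): print(proj(c,X))
cv2.imwrite("pics/m6.png",cv2.resize(c["frame"][120:320,190:450,::-1],None,fx=3,fy=3,interpolation=cv2.INTER_CUBIC))
E
```

```text
clock: 19.15
tool_pos: [0.49, 0.1542, 0.2512]
tcp_rot: [-0.002, -0.086, 0.996, 0.0]
ft_force: [0.1, -0.5, 0.0]
finger_gap: 0.0498
grasp_force: 0.0
clock: 19.4
tool_pos: [0.4885, 0.1521, 0.2197]
tcp_rot: [-0.005, -0.086, 0.996, -0.0]
ft_force: [-0.4, -0.9, 0.5]
finger_gap: 0.0499
grasp_force: 0.0
19.45 [0.48980035 0.15180756 0.22132393]
[-0.00233461 -0.00032887  0.08431237]
[318.50078973 153.34373804]
[317.92158322 269.29435031]
```

View pics/m6.png

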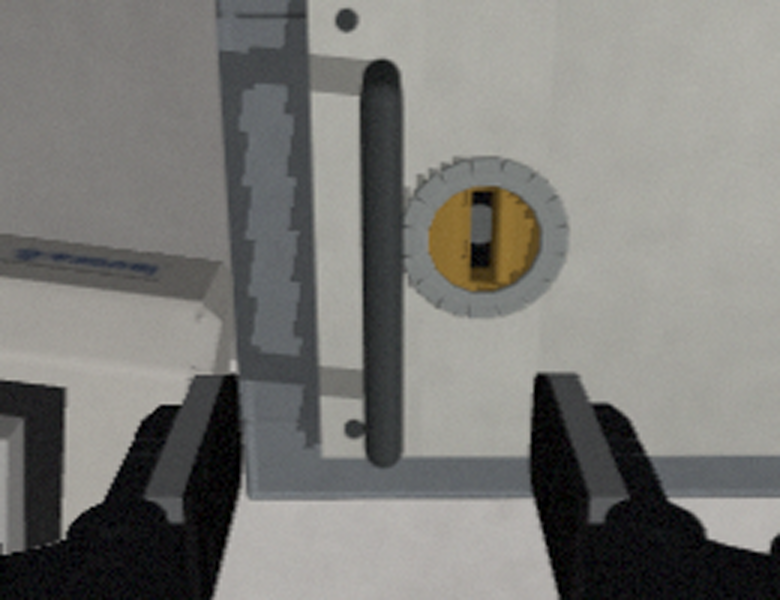

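The bar is centred between the fingers (x≈382, 80–450 down) and parallel to the tool. I descend and grip.

Converted, 0.084 m / 0.75 = 0.112, 0.06 m / 0.75 = 0.08.

```bash
python3 nudge.py '0,0,0,-0.0027,0,0.04,0.05
0,0,0,-0.0027,0,0.08,0.05
0,0,0,-0.0027,0,0.112,0.05
0,0,0,-0.0027,0,0.112,0.05
0,0,0,-0.0027,0,0.112,0.005
0,0,0,-0.0027,0,0.112,0.005
0,0,0,-0.0027,0,0.112,0.005
0,0,0,-0.0027,0,0.112,0.005' 40
python3 - <<'E'
from station import bot
from h import *
s=bot.read_state();print(s["tool_pos"],s["ft_force"],s["finger_gap"],s["grasp_force"],s["q"].round(2))
a0=np.arctan2(41,141);r=np.hypot(41,141)/1000
for k,(i,f) in enumerate([(0,.6),(.6,1.2),(1.2,1.79)]):
    t0=.4*i/1.79
    for ph in np.linspace(i,f,9)[1:]:
        dy=r*(np.cos(a0+i)-np.cos(a0+ph));dz=r*(np.sin(a0+ph)-np.sin(a0+i))
        # tool frame at tilt t0: base tool y=+Y z=-Z ; rotate by t0 about tool x
        v=np.array([dy,-dz]);ty=np.cos(t0)*v[0]+np.sin(t0)*v[1];tz=-np.sin(t0)*v[0]+np.cos(t0)*v[1]
        print(k,"[%.3f,0,0,0,%.4f,%.4f,0.005]"%(.4*ph/1.79-t0,ty,tz))
E
```

```text
clock: 20.45
tool_pos: [0.4943, 0.1523, 0.1409]
tcp_rot: [0.001, -0.086, 0.996, -0.0]
ft_force: [-0.7, -0.8, 6.7]
finger_gap: 0.0082
grasp_force: 39.2
[0.49425665 0.15230618 0.14085921] [-0.74192019 -0.81711291  6.69526148] 0.008164575043857682 39.241461753845215 [ 0.16  0.28  1.8  -0.    1.06 -1.58]
0 [0.017,0,0,0,0.0035,-0.0104,0.005]
0 [0.034,0,0,0,0.0077,-0.0206,0.005]
0 [0.050,0,0,0,0.0127,-0.0304,0.005]
0 [0.067,0,0,0,0.0184,-0.0398,0.005]
0 [0.084,0,0,0,0.0248,-0.0488,0.005]
0 [0.101,0,0,0,0.0319,-0.0572,0.005]
0 [0.117,0,0,0,0.0395,-0.0651,0.005]
0 [0.134,0,0,0,0.0478,-0.0725,0.005]
1 [0.017,0,0,0,0.0078,-0.0078,0.005]
1 [0.034,0,0,0,0.0161,-0.0149,0.005]
1 [0.050,0,0,0,0.0250,-0.0215,0.005]
1 [0.067,0,0,0,0.0343,-0.0273,0.005]
1 [0.084,0,0,0,0.0441,-0.0324,0.005]
1 [0.101,0,0,0,0.0542,-0.0368,0.005]
1 [0.117,0,0,0,0.0646,-0.0404,0.005]
1 [0.134,0,0,0,0.0752,-0.0433,0.005]
2 [0.016,0,0,0,0.0103,-0.0034,0.005]
2 [0.033,0,0,0,0.0208,-0.0060,0.005]
2 [0.049,0,0,0,0.0315,-0.0079,0.005]
2 [0.066,0,0,0,0.0422,-0.0089,0.005]
2 [0.082,0,0,0,0.0531,-0.0092,0.005]
2 [0.099,0,0,0,0.0639,-0.0087,0.005]
2 [0.115,0,0,0,0.0746,-0.0073,0.005]
2 [0.132,0,0,0,0.0852,-0.0052,0.005]
```

Converted, -0.0725 m / 0.75 = -0.0967, -0.0651 m / 0.75 = -0.0868, 0.134 rad / 1.5708 = 0.0853.

```bash
python3 nudge.py '0.0108,0,0,0,0.0047,-0.0139,0.005
0.0216,0,0,0,0.0103,-0.0275,0.005
0.0318,0,0,0,0.0169,-0.0405,0.005
0.0427,0,0,0,0.0245,-0.0531,0.005
0.0535,0,0,0,0.0331,-0.0651,0.005
0.0643,0,0,0,0.0425,-0.0763,0.005
0.0745,0,0,0,0.0527,-0.0868,0.005
0.0853,0,0,0,0.0637,-0.0967,0.005'
```

```text
clock: 21.45
tool_pos: [0.4859, 0.1982, 0.2133]
tcp_rot: [0.007, -0.086, 0.994, -0.069]
ft_force: [3.5, -5.7, -0.8]
finger_gap: 0.0086
grasp_force: 38.9
```

Converted, 0.0752 m / 0.75 = 0.1003, 0.0646 m / 0.75 = 0.0861, 0.134 rad / 1.5708 = 0.0853.

```bash
python3 nudge.py '0.0108,0,0,0,0.0104,-0.0104,0.005
0.0216,0,0,0,0.0215,-0.0199,0.005
0.0318,0,0,0,0.0333,-0.0287,0.005
0.0427,0,0,0,0.0457,-0.0364,0.005
0.0535,0,0,0,0.0588,-0.0432,0.005
0.0643,0,0,0,0.0723,-0.0491,0.005
0.0745,0,0,0,0.0861,-0.0539,0.005
0.0853,0,0,0,0.1003,-0.0577,0.005'
```

```text
clock: 22.45
tool_pos: [0.4717, 0.277, 0.2488]
tcp_rot: [0.013, -0.085, 0.987, -0.136]
ft_force: [0.6, -4.6, 10.5]
finger_gap: 0.008
grasp_force: 40.9
```

Converted, 0.0639 m / 0.75 = 0.0852, 0.0531 m / 0.75 = 0.0708, 0.099 rad / 1.5708 = 0.063.

```bash
python3 -c "
from station import bot
from h import *
s=bot.read_state();print(s['q'].round(2),s['ft_force'],s['torque'])"
python3 nudge.py '0.0102,0,0,0,0.0137,-0.0045,0.005
0.021,0,0,0,0.0277,-0.008,0.005
0.0312,0,0,0,0.042,-0.0105,0.005
0.042,0,0,0,0.0563,-0.0119,0.005
0.0522,0,0,0,0.0708,-0.0123,0.005
0.063,0,0,0,0.0852,-0.0116,0.005'
```

```text
[ 0.56  0.3   1.51 -0.26  1.44 -1.13] [ 0.57427351 -4.56328382 10.49379018] [-1.2905286  -0.25721902  0.06517175]
clock: 23.2
tool_pos: [0.46, 0.3422, 0.2392]
tcp_rot: [0.017, -0.084, 0.98, -0.182]
ft_force: [0.2, 0.9, 7.2]
finger_gap: 0.0083
grasp_force: 42.4
```

Converted, 0.0215 m / 0.75 = 0.0287, 0.0014 m / 0.75 = 0.0019, 0.033 rad / 1.5708 = 0.021.

```bash
python3 nudge.py '0.0102,0,0,0,0.0144,0.0005,0.005
0.021,0,0,0,0.0287,0.0019,0.005
0.021,0,0,0,0.0287,0.0019,0.005
0.021,0,0,0,0.0287,0.0019,0.005'
```

```text
clock: 23.7
tool_pos: [0.4562, 0.3627, 0.229]
tcp_rot: [0.018, -0.085, 0.977, -0.197]
ft_force: [-1.1, 4.1, 5.7]
finger_gap: 0.008
grasp_force: 43.1
```

Converted, -0.13 m / 0.75 = -0.1733, -0.06 m / 0.75 = -0.08.

```bash
python3 nudge.py '0,0,0,0,0,0,0.026
0,0,0,0,0,0,0.026
0,0,0,0,0,0,0.026'
python3 nudge.py '0,0,0,0,0,-0.02,0.026
0,0,0,0,0,-0.0467,0.026
0,0,0,0,0,-0.08,0.026
0,0,0,0,0,-0.1333,0.026
0,0,0,0,0,-0.1733,0.026'
python3 -c "
from station import bot
from h import *
c=snap(bot,'top','t11');d=snap(bot,'side','s11');w=snap(bot,'wrist','w11')
a=cv2.resize(w['frame'][:,:,::-1],(480,300))
u,v=proj(d,[.47,.25,.1]).astype(int)
b=cv2.resize(d['frame'][max(0,v-75):v+75,u-120:u+120,::-1],(480,300),interpolation=cv2.INTER_CUBIC)
cv2.imwrite('pics/m7.png',np.vstack([a,b]));print(bot.read_state()['ft_force'],bot.read_state()['clock'])"
```

```text
clock: 24.08
tool_pos: [0.4567, 0.3605, 0.2271]
tcp_rot: [0.017, -0.084, 0.976, -0.198]
ft_force: [-0.6, 0.7, -1.3]
finger_gap: 0.0259
grasp_force: 0.0
clock: 24.7
tool_pos: [0.4484, 0.4115, 0.3496]
tcp_rot: [0.018, -0.084, 0.977, -0.197]
ft_force: [0.9, 0.4, -0.2]
finger_gap: 0.0259
grasp_force: 0.0
[-0.52156091 -1.13847352  0.00482174] 24.85
```

View pics/m7.png

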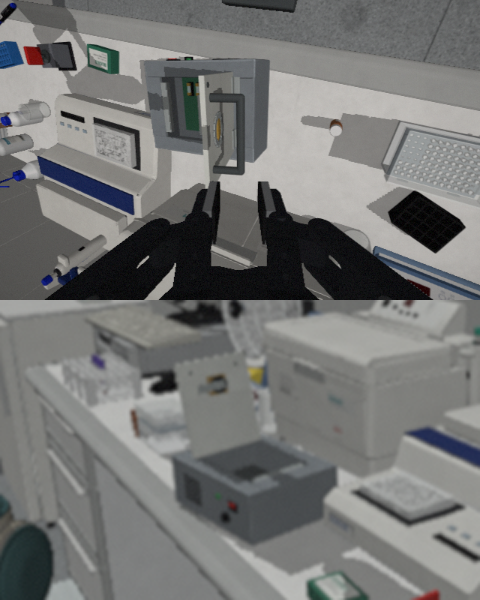

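The hatch stands open past upright, the vial and slide box have not moved, and the gripper is clear. I check that the hatch stays, then hand in.

Converted, -0.02 m / 0.75 = -0.0267.

```bash
python3 nudge.py '0,0,0,0,0,-0.0267,0.026
0,0,0,0,0,-0.0267,0.026
0,0,0,0,0,-0.0267,0.026
0,0,0,0,0,-0.0267,0.026' >/dev/null
python3 -c "
from station import bot
from h import *
a=ld('s11')['frame'].astype(int);b=snap(bot,'side','s12')['frame'].astype(int)
u,v=proj(ld('s11'),[.47,.25,.1]).astype(int)
d=abs(a-b).max(2)[max(0,v-60):v+50,u-60:u+60];ok=(d>40).sum();print(ok)
if ok<60: print(bot.sign_off())"
```

```text
0
the job is handed in; nothing more can be done
None
```

I turned the lock clockwise to its stop and put the key back in its stand with the hatch shut. The hatch then swung fully open and stays open by itself, and the job was handed in at about 25 s.

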